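# Feed a rack of mounted specimens past the stop gate into the scanner

## Robot

A 6-joint arm with a two-finger parallel gripper is mounted at the origin on the work surface. World frame = base frame: x ahead of the robot, y to its left, z up, the work surface at z = 0. Lengths are in m, angles in rad, forces in N, time in s.
With the tool pointing down it reaches from about 0.325 to 0.9 m from the base axis. Payload 6.1 kg.
Tool frame: the origin (TCP) lies between the finger pads; the fingertips stand 25 mm ahead of it and the grasp point (between the pads) lies 6 mm ahead of it (tip_extent is the distance from the TCP to the fingertips, in m); z points along the fingers, x is the direction in which the jaws open and shut, and the axes are right-handed (so a half turn about z gives the same grasp; the last joint's range is limited). The gripper opens to 85 mm and grips with 20 to 120 N. Pads are 22 mm wide; open, the fingers measure 114 mm over their backs; the gripper's body (76 mm by 85 mm) begins 54 mm behind the grasp point. The pads swing forward as they close: fully open they stand 13 mm farther back than shut.
Start: joints at [1.085, 0.22, 1.526, -0, 1.395, -0.126], TCP at [0.22, 0.585, 0.228] pointing down, gripper open.
Joint ranges: [-2.98, 2.98], [-0.91, 2.08], [0.09, 2.57], [-1.24, 4.39], [0.2, 2.65], [-2.68, 2.68]. Speed limits (rad/s): [2.57, 2.57, 3.01, 3.14, 3.14, 3.14].

## Interface

Orientations are given as a 3x3 rotation matrix whose columns are the frame's x, y, z axes.
In Python, from bench import sense, read_camera, sign_off, search_frame, spot_point, tip_extent gives the robot as it stands.
- The arm moves only by the shell command python3 -m crank 'ROWS' [FORCE]. ROWS is JSON, a list of rows, each a list of 7 numbers: the shift along the tool's x, y, z in cm, then the turn, a rotation vector about the tool's x, y, z in rad, then the opening, from 0 (shut) to 1 (fully open). In form: [[dx, dy, dz, ax, ay, az, grip], ...]. A call has 1 to 20 rows; each row is the pose to reach, as a shift and turn from the pose measured when the call began, along the tool's axes at that moment; what a row does not reach only later rows make up. A row lasts 1/12 s, in which the tool goes at most 41.7 mm and 7.16 degrees, less where a joint would pass 70% of its speed; a pose out of reach is approached as far as the arm can. A call with a gripper value outside its range is refused whole. The fingers move at their own pace and stop on an object; FORCE is the grip in N (left out, the last holds). Time passes only in rows, so rows that repeat a pose let the fingers close. It gives the time, the measured TCP pose, the force and the opening at its end, in the units of the state.
- sense(): the state, without advancing time (a new reading comes with each control period).
- read_camera(name): name is "scene" or "top" or "wrist"; returns a dict with "frame" (384x512x3 uint8, red, green, blue), "vertical_fov" (degrees; the focal length in pixels is half the picture's height over the tangent of half this angle, whatever the lens; pixels are square), "cx", "cy" (the principal point, pixels), "cam_to_world" (4x4, takes a point from camera to world coordinates); the wrist camera has in their place "hand_eye" (4x4, takes a point from camera to tool coordinates, whose origin is the TCP and whose axes are the tool frame's). Camera axes: x right, y down, z forward; pixel columns grow to the right and rows downward; lengths in m; the calibration is good to about 2 mm. A picture is of the moment at which its call begins: read the wrist's pose just before it. There is no depth.
- sign_off(): hands the job in, once; it reports no verdict.
Trained networks look in a picture, given as the dict that the camera call returned (one of the last four; its "shot" number tells which), for a name from the list of things; names that differ only in an ending like _2 or _b are one class to them, and where a whole thing is asked for, a point or a joint stands for the part that bears it (a point fixed in the world has none). Each returns a list of dicts, best first, with "conf" (0 to 1); they miss things now and then, are a little off and sometimes report something else, mostly with a low value. They report only what shows in the picture. A call takes as long as a camera call. They do not tell look-alikes from the thing itself.
- search_frame(target, picture): "at" ([column, row] in pixels, amid what is visible of it).
- spot_point(target, picture): "at" ([column, row] in pixels: a listed point, or the origin of a listed thing).
The state is a dict: "time_s": time; "joint_pos": joint angles; "joint_velocities": joint speeds; "effort": joint torques, N m; "eef_pos": TCP position; "orientation": TCP orientation; "wrist_force": force on the tool from outside, world axes, zero at the start; "moment": the same for the moment, N m; "width": finger opening in m.
Only numpy, scipy, OpenCV 4.12 (cv2) and the standard library are available. Lean on these libraries where they do the work, as an engineer would, in place of code of your own. Each camera call takes 0.05 s, during which the arm holds its last target.

## Task

Load the rack of mounted specimens into the scanner: with one fingertip press down the long bar beside the chute so that the spring-loaded stop gate swings up clear, and keep it held open while you push the rack along the chute with the other finger until it is fully home against its stop inside the loading mouth. The gate must not touch the rack or its specimens, and the rack is only pushed, never lifted. Then take the hand away so that the gate shuts behind the rack, and leave the other things on the bench where they stand.

Things in the scene. Friction and masses are not known exactly. Their poses are not given: they have to be found in the camera images.
- feeder: Fixed open aluminium chute leading into a cream scanner. Origin on the bench, on the chute's centre line in the gate's plane; +y = direction of travel, -x = press bar side, z up. In mm: floor at z 5 from y -200; clear width 60 (x -30 to 30); walls 4 thick, y -200 to 85, the -x wall up to z 25, the +x wall to z 30. Gate shaft along y at x -42, z 26; its lugs (x -49 to -35, 34 high) at y -193 and 52.
- mouth (a point): Centre of the scanner's loading mouth at floor level: feeder frame x 0, y 80, z 5 mm. Opening 68 wide, roof at z 60. The cream snout round it spans x -86 to 86, y 80 to 160, 78 high; the housing behind (y 160 to 320, x -103 to 103) is up to 235 high.
- home (a point): Where the rack's origin lies when the rack is fully home, its front face on the black end stop inside the mouth: feeder frame x 0, y 73, z 5 mm. The stop is at y 130; the rack's rear face is then at y 16, 16 mm past the gate's plane.
- rack: Loose black specimen rack, 56 (x) by 114 (y) by 30 mm high, in the chute before the gate, three resin specimen discs (30 mm across) in a row on its centre line, 8 mm proud of its top. Origin at the centre of its underside; +y is its leading end, along the feeder's +y: front face at +57 mm, rear face at -57 mm. About 0.4 kg, slides freely with 2 mm play each side.
- gate (a joint): Turn of the sprung stop gate (bar and blade as one) about its shaft, rad: 0 shut, grows as the bar is pressed down, stop at 0.8. From 0.55 up the blade is clear of rack and specimens. The bar needs 2 to 7 N. Let go, the gate shuts by itself.
- press_bar (a point): Middle of the top of the gate's steel press bar, 30 mm out from the shaft. The bar: 4 mm plate, 232 long (feeder y -188 to 44), reaching 47 out from the shaft to -x. Shut, it slopes up 0.4 rad to its outer edge (x -86, z 45 mm); level at joint 0.4; at 0.7 it slopes down 0.3 rad, its top at z 21 at x -65. Press it anywhere along its length; a fingertip can slide along it.
- blade_tip (a point): Lower free corner of the gate's steel stop blade (5 mm thick along y). Shut: feeder x -10, y 0, z 28 mm; the blade reaches over the low wall 20 mm into the chute, z 28 to 48, in the way of the rack's upper edge. Held open (0.55 to 0.8) it stays on the -x side of x -14, below z 68: a finger at x -10 to 28 passes it freely.
- spare_mount: Bystander: loose resin specimen disc, 30 mm across, 20 mm high, standing on the bench. Origin at the centre of its underside.
- eyepiece: Bystander: steel microscope eyepiece standing on its narrow end, up to 33 mm across, 62 mm high. Origin at the centre of its underside.
- bottle: Bystander: small amber bottle with a black cap, 42 mm across, 85 mm high. Origin at the centre of its underside.
Not all that is in view belongs to the job. Of the things like the rack, leave any that is red; of the rest the smaller one is meant.

How it is judged:
By the outcome, as a careful person would: the job done as asked, in the order asked, and still so for the second after the job is handed in, with the robot touching nothing.
It also fails if it takes over 38 s, if anything falls off the work surface, if the arm or the gripper's body presses on something with over 40 N, if the wrist force passes 120 N, or if a joint passes its speed limit or range.

## Working session

There is one attempt and no reset: what is moved stays moved. The work goes in short steps, Python scripts to look and compute and a shell command to move; the robot and the scene stay as the last step left them, time stands still between calls to the robot, and variables do not carry over. Pictures are saved under pics/ and viewed, and the job is handed in when it is done.

```bash
mkdir -p pics; ls; cat > h.py <<'E'
import numpy as np, cv2
from bench import *
def save(n,p,crop=None,s=1):
    f=p["frame"][:,:,::-1]
    if crop: a,b,c,d=crop; f=f[b:d,a:c]
    if s!=1: f=cv2.resize(f,None,fx=s,fy=s,interpolation=cv2.INTER_CUBIC)
    cv2.imwrite("pics/"+n+".png",f)
def foc(p): return p["frame"].shape[0]/2/np.tan(np.radians(p["vertical_fov"])/2)
def c2w(p,st=None):
    if "cam_to_world" in p: return np.array(p["cam_to_world"])
    T=np.eye(4);T[:3,:3]=st["orientation"];T[:3,3]=st["eef_pos"]
    return T@np.array(p["hand_eye"])
def ray(p,uv,T):
    f=foc(p);d=np.array([(uv[0]-p["cx"])/f,(uv[1]-p["cy"])/f,1]);return T[:3,3],T[:3,:3]@d
def atz(p,uv,z,T):
    o,d=ray(p,uv,T);return o+d*(z-o[2])/d[2]
def proj(p,X,T):
    q=np.linalg.inv(T)@np.append(X,1);f=foc(p);return np.array([q[0]/q[2]*f+p["cx"],q[1]/q[2]*f+p["cy"]])
E
python3 - <<'E'
from h import *
print(tip_extent if not callable(tip_extent) else tip_extent());s=sense();print(s)
for n in("scene","top","wrist"):
    p=read_camera(n);save(n+"0",p)
    print(n,{k:v for k,v in p.items() if k!="frame"})
    for t in("rack","feeder","press_bar","blade_tip","mouth","home","spare_mount","eyepiece","bottle"):
        try: print(t,[(np.round(d["at"]).tolist(),round(d["conf"],2)) for d in spot_point(t,p)])
        except Exception as e: print(t,e)
E
```

```text
pics
0.025
{'time_s': 0.0, 'joint_pos': array([ 1.08490536e+00,  2.21207613e-01,  1.52759345e+00, -9.07781128e-06,
        1.39468094e+00, -1.26094140e-01]), 'joint_velocities': array([-8.00664902e-04, -9.32070472e-05,  3.36308076e-04, -4.72178934e-04,
       -3.29684296e-04, -9.97994280e-04]), 'effort': array([ 1.49942818e-03, -4.96898353e+01, -3.89399707e+01, -1.50857231e-04,
        1.10418006e-02,  5.73512420e-05]), 'eef_pos': array([0.21977571, 0.58444925, 0.22712005]), 'orientation': array([[ 3.52081757e-01,  9.35968841e-01, -8.74417544e-04],
       [ 9.35967371e-01, -3.52082768e-01, -1.67485058e-03],
       [-1.87547531e-03, -2.28741954e-04, -9.99998215e-01]]), 'wrist_force': array([-1.5997731 ,  0.43886191,  0.65219622]), 'moment': array([ 0.03254105, -0.03590566,  0.00644241]), 'width': 0.08506871292681227}
scene {'vertical_fov': 53.17378537940823, 'cx': 256.183387562903, 'cy': 192.18950111997503, 'cam_to_world': array([[ 0.00618845,  0.62810167, -0.77810667,  1.05341577],
       [ 0.99997657, -0.00616362,  0.00297764, -0.00371095],
       [-0.00292569, -0.77810687, -0.62812
[... 978 characters left out ...]
89.0], 0.6)]
home [([172.0, 191.0], 0.56)]
spare_mount [([234.0, 136.0], 0.74)]
eyepiece [([282.0, 146.0], 0.72)]
bottle [([190.0, 138.0], 0.91)]
wrist {'vertical_fov': 65.59207573658874, 'cx': 251.3330917750104, 'cy': 193.7744592835256, 'hand_eye': array([[ 9.99997274e-01,  7.07987506e-04, -2.22519386e-03,
        -1.28551937e-03],
       [-6.52603485e-05,  9.61030548e-01,  2.76442184e-01,
        -7.08351466e-02],
       [ 2.33419689e-03, -2.76441285e-01,  9.61027974e-01,
        -1.46563159e-01],
       [ 0.00000000e+00,  0.00000000e+00,  0.00000000e+00,
         1.00000000e+00]]), 'shot': 3}
rack []
feeder []
press_bar []
blade_tip []
mouth []
home []
spare_mount []
eyepiece []
bottle []
```

View pics/scene0.png

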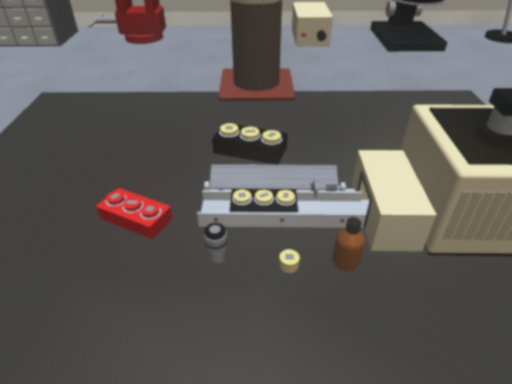

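View pics/top0.png

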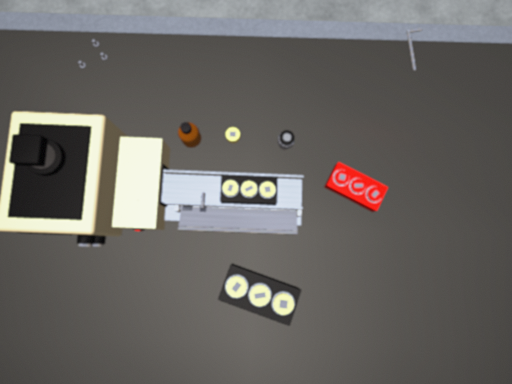

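The scene and top pictures show three rack-like things. The red one is at top (357,187), the large black one lies on the bench at top (260,293), and the smaller black one sits in the chute at top (248,190). Red is excluded and the smaller of the other two is meant, so it's the one in the chute. I'll confirm that in a crop and fit the feeder pose.

```bash
cat > fit.py <<'E'
from h import *
from scipy.optimize import least_squares
pt=read_camera("top");ps=read_camera("scene")
save("top_c",pt,(100,110,330,330),3.4)
save("scene_c",ps,(180,110,400,250),3.6)
F={"press_bar":(-72+2,-72,40),"blade_tip":(-10,0,28),"mouth":(0,80,5),"home":(0,73,5),"feeder":(0,0,0)}
obs=[]
for p in(pt,ps):
    T=c2w(p)
    for k,X in F.items():
        for d in spot_point(k,p)[:1]:
            if d["conf"]>.4: obs.append((p,T,k,np.array(X)/1e3,d["at"]))
    print("rack",[(atz(p,d["at"],.005,T).round(3),np.round(d["at"]),round(d["conf"],2)) for d in spot_point("rack",p)])
def W(q,X): c,s=np.cos(q[2]),np.sin(q[2]);return np.array([q[0]+c*X[0]-s*X[1],q[1]+s*X[0]+c*X[1],X[2]])
def res(q): return np.concatenate([proj(p,W(q,X),T)-a for p,T,k,X,a in obs])
r=least_squares(res,[.44,.1,0],loss="soft_l1")
print(r.x); 
for o,e in zip(obs,res(r.x).reshape(-1,2)): print(o[0]["shot"],o[2],e.round(1))
E
python3 fit.py
```

```text
rack [(array([ 0.346, -0.018,  0.005]), array([260., 293.]), 0.66), (array([0.55 , 0.008, 0.005]), array([249., 192.]), 0.56), (array([ 0.558, -0.204,  0.005]), array([350., 190.]), 0.56)]
rack [(array([ 0.339, -0.018,  0.005]), array([248., 147.]), 0.96), (array([0.546, 0.007, 0.005]), array([261., 209.]), 0.91), (array([ 0.571, -0.212,  0.005]), array([134., 220.]), 0.64)]
[0.55537964 0.10041956 0.00848298]
4 press_bar [-0.1  1.9]
4 blade_tip [ 0.6 -4. ]
4 mouth [2.5 0.8]
4 home [-0.7  1.3]
4 feeder [-0.6  0.2]
5 press_bar [-2.1  3.5]
5 blade_tip [-0.  -0.4]
5 mouth [1.9 3.3]
5 home [2.4 4.1]
5 feeder [-0.9 -1.7]
```

View pics/top_c.png

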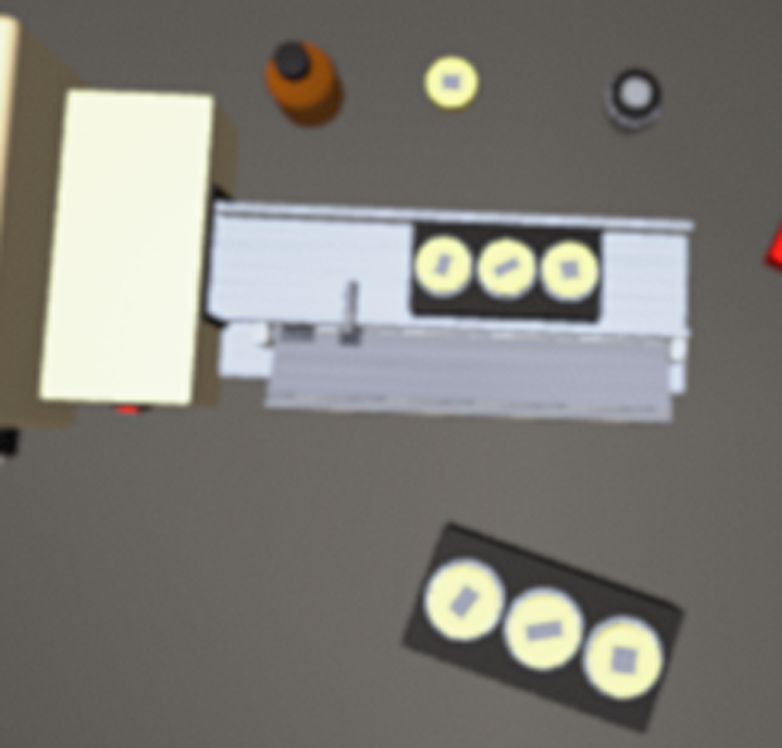

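View pics/scene_c.png

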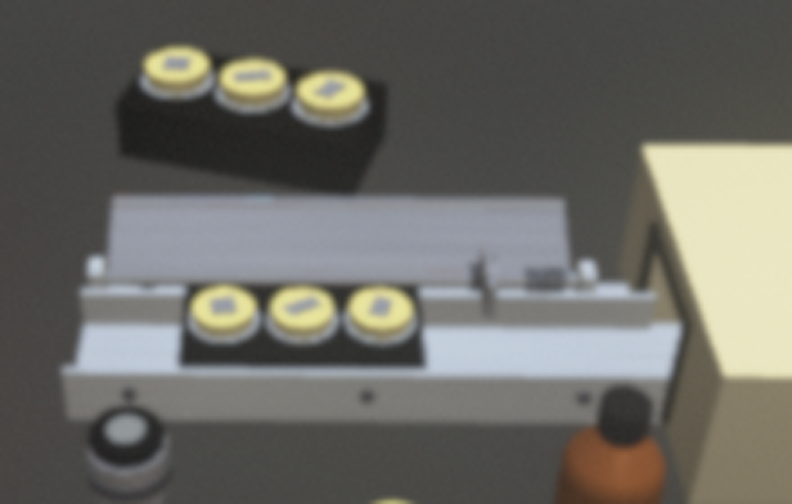

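```bash
cat > fit2.py <<'E'
from h import *
from scipy.optimize import least_squares
pt=read_camera("top");ps=read_camera("scene");Tt,Ts=c2w(pt),c2w(ps)
t=lambda u,v:(u/3.4+100,v/3.4+110)
s=lambda u,v:(u/3.6+180,v/3.6+110)
O=[(pt,Tt,(86,80,78),t(213,97)),(pt,Tt,(-86,80,78),t(190,404)),(pt,Tt,(86,160,78),t(67,90)),(pt,Tt,(-86,160,78),t(40,398)),
(pt,Tt,(-86,44,46),t(265,405)),(pt,Tt,(-86,-188,46),t(671,416)),(pt,Tt,(34,-200,30),t(693,222)),
(ps,Ts,(34,-200,30),s(62,370)),(ps,Ts,(86,80,78),s(722,377)),(ps,Ts,(-86,80,78),s(641,147)),(ps,Ts,(-86,-188,45),s(112,197)),(ps,Ts,(-86,44,45),s(565,199)),(ps,Ts,(-10,0,28),s(490,310)),(pt,Tt,(-10,0,48),t(353,282))]
R=[(pt,Tt,(28,57,35),t(414,225)),(pt,Tt,(28,-57,35),t(603,232)),(pt,Tt,(-28,-57,35),t(600,322)),(pt,Tt,(-28,57,35),t(410,315)),(ps,Ts,(28,57,35),s(425,367)),(ps,Ts,(28,-57,35),s(180,365))]
def W(q,X):
    X=np.array(X)/1e3; c,S=np.cos(q[2]),np.sin(q[2]);return np.array([q[0]+c*X[0]-S*X[1],q[1]+S*X[0]+c*X[1],X[2]])
def res(q): 
    return np.concatenate([proj(p,W(q,X),T)-a for p,T,X,a in O]+[proj(p,W(q,(X[0],X[1]+q[3]*1e3,X[2])),T)-a for p,T,X,a in R])
r=least_squares(res,[.55,.1,0,-.09],loss="soft_l1")
print(r.x);print(res(r.x).reshape(-1,2).round(1).tolist())
for w,i in(("top",0),("scene",1)):
    sel=np.array([o[0] is (pt,ps)[i] for o in O+R]); e=res(r.x).reshape(-1,2)[sel]; print(w,np.median(e,axis=0))
E
python3 fit2.py
```

```text
[ 0.55284196  0.10016417 -0.02036404 -0.09030984]
[[-0.8, -0.0], [-0.8, -0.5], [0.2, 0.3], [-0.0, -0.4], [-0.3, 0.6], [-0.5, 1.8], [-0.7, -0.0], [-0.8, 0.4], [-0.1, -0.7], [-0.3, -1.0], [-0.4, -0.6], [-1.5, -0.5], [-1.0, 1.7], [-1.4, -1.3], [-0.9, -1.7], [0.0, -1.5], [0.1, -0.4], [-1.1, -0.5], [-0.4, -2.7], [-1.5, -2.7]]
top [-0.62187129 -0.36692944]
scene [-0.58649808 -0.66646858]
```

```bash
cat >> h.py <<'E'
FP=np.array([.55284,.10016,-.02036])
def f2w(X):
    X=np.array(X)/1e3;c,S=np.cos(FP[2]),np.sin(FP[2]);return np.array([FP[0]+c*X[0]-S*X[1],FP[1]+S*X[0]+c*X[1],X[2]])
def w2f(P):
    c,S=np.cos(FP[2]),np.sin(FP[2]);d=np.array(P)-[FP[0],FP[1],0];return np.array([c*d[0]+S*d[1],-S*d[0]+c*d[1],d[2]])*1e3
def shift(P,s):  # cm in tool axes
    return (np.array(s["orientation"]).T@(np.array(P)-s["eef_pos"])*100).round(2)
from scipy.spatial.transform import Rotation as Ro
def turn(s):
    c,S=np.cos(FP[2]),np.sin(FP[2]);R=np.array([[c,S,0],[S,-c,0],[0,0,-1.]])
    return Ro.from_matrix(np.array(s["orientation"]).T@R).as_rotvec().round(4)
E
python3 - <<'E'
from h import *
s=sense();print(turn(s))
for P in((.27,.25,.23),(.38,.05,.22),f2w((-34,-166,200))): print(P,shift(P,s))
E
```

```text
[-0.     -0.      1.2313]
(0.27, 0.25, 0.23) [-29.59  16.47  -0.18]
(0.38, 0.05, 0.22) [-44.44  33.81   0.82]
[ 0.51546752 -0.0651134   0.2       ] [-50.44  50.54   2.82]
```

```bash
python3 -m crank '[[-10,5.5,-0.2,0,0,0.12,0.776],[-20,11,-0.2,0,0,0.24,0.776],[-29.6,16.5,-0.2,0,0,0.36,0.776],[-29.6,16.5,-0.2,0,0,0.48,0.776],[-29.6,16.5,-0.2,0,0,0.6,0.776],[-29.6,16.5,-0.2,0,0,0.72,0.776],[-29.6,16.5,-0.2,0,0,0.84,0.776],[-29.6,16.5,-0.2,0,0,0.96,0.776],[-37,25,0.4,0,0,1.08,0.776],[-44.4,33.8,0.8,0,0,1.2,0.776],[-44.4,33.8,0.8,0,0,1.2313,0.776],[-44.4,33.8,0.8,0,0,1.2313,0.776],[-44.4,33.8,0.8,0,0,1.2313,0.776],[-44.4,33.8,0.8,0,0,1.2313,0.776],[-50.4,50.5,2.8,0,0,1.2313,0.776],[-50.4,50.5,2.8,0,0,1.2313,0.776],[-50.4,50.5,2.8,0,0,1.2313,0.776],[-50.4,50.5,2.8,0,0,1.2313,0.776],[-50.4,50.5,2.8,0,0,1.2313,0.776],[-50.4,50.5,2.8,0,0,1.2313,0.776]]' 60
python3 - <<'E'
from h import *
s=sense();print(w2f(s["eef_pos"]),turn(s),shift(f2w((-34,-166,125)),s),s["width"],s["time_s"])
p=read_camera("wrist");save("w1",p)
p=read_camera("scene");save("s1",p,(150,60,400,260),3)
E
```

```text
time_s: 3.97
eef_pos: [0.5166, -0.0669, 0.1992]
orientation: [[1.0, -0.023, -0.001], [-0.023, -1.0, -0.0], [-0.001, 0.0, -1.0]]
wrist_force: [-0.5, 0.4, 0.6]
width: 0.0664
[ -32.81112732 -167.75539039  199.19939408] [ 0.0001  0.0011 -0.0028] [-0.11 -0.18  7.42] 0.06640810497976397 3.9667
```

View pics/w1.png

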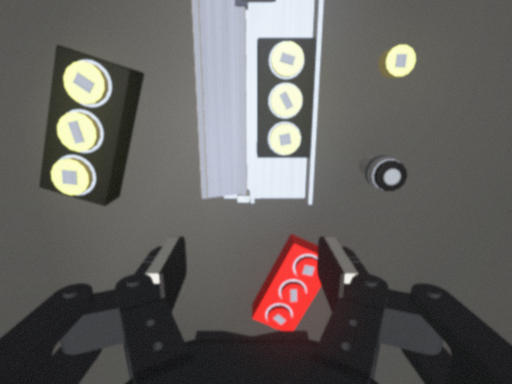

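View pics/s1.png

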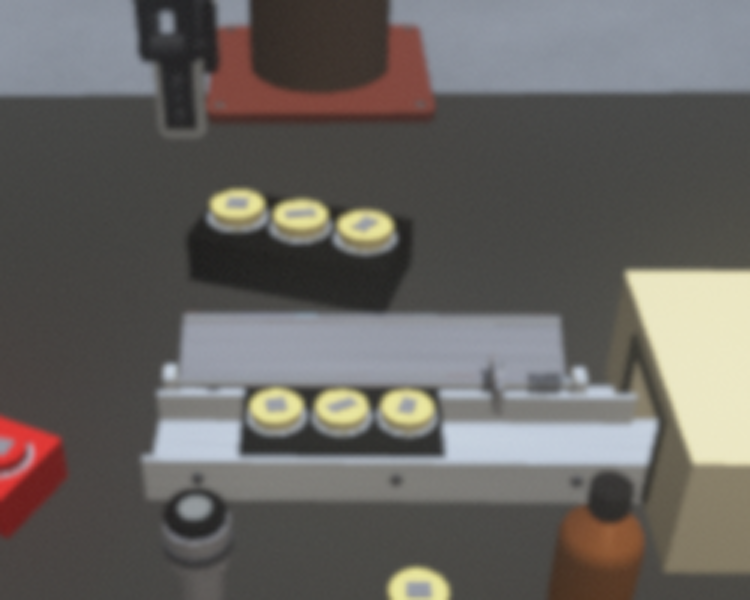

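```bash
python3 - <<'E'
from h import *
s=sense();p=read_camera("wrist");T=c2w(p,s)
for uv,z,n in(((257,156),.035,"rack rear -x (-28)"),((307,158),.035,"rack rear +x (28)"),((257,39),.035,"rack front"),((202,198),.045,"bar outer end(-86,-188)"),((193,0),.045,"bar outer"),((312,205),.030,"+x wall end (32,-200)"),((322,0),.03,"+x wall")):
    print(n,w2f(atz(p,uv,z,T)).round(1))
# finger tips pixel for given depth below TCP
for e in (.012,.018,.025):
  for x in (-.033,.033): print(e,x,proj(p,np.array(T@np.r_[(np.linalg.inv(np.array(p["hand_eye"]))@[x,0,e,1])])[:3],T).round())
E
```

```text
rack rear -x (-28) [ -30.3 -145.1   35. ]
rack rear +x (28) [  22.2 -147.3   35. ]
rack front [-30.8 -34.   35. ]
bar outer end(-86,-188) [ -88.4 -188.2   45. ]
bar outer [-87.8  -4.7  45. ]
+x wall end (32,-200) [  31.4 -200.9   30. ]
+x wall [29.5 -0.3 30. ]
0.012 -0.033 [196. 232.]
0.012 0.033 [311. 232.]
0.018 -0.033 [198. 228.]
0.018 0.033 [309. 228.]
0.025 -0.033 [200. 224.]
0.025 0.033 [307. 224.]
```

```bash
python3 -m crank '[[-0.2,-0.2,4,0,0,-0.003,0.776],[-0.2,-0.2,8,0,0,-0.003,0.776],[-0.2,-0.2,11,0,0,-0.003,0.776],[-0.2,-0.2,12,0,0,-0.003,0.776],[-0.2,-0.2,12,0,0,-0.003,0.776]]'
python3 - <<'E'
from h import *
s=sense();print(w2f(s["eef_pos"]),turn(s),s["wrist_force"],s["width"],s["time_s"])
p=read_camera("wrist");save("w2",p)
p=read_camera("scene");save("s2",p,(170,90,370,240),4)
E
```

```text
time_s: 4.53
eef_pos: [0.5096, -0.0602, 0.0778]
orientation: [[1.0, -0.016, -0.006], [-0.016, -1.0, 0.002], [-0.006, -0.002, -1.0]]
wrist_force: [-0.5, -0.7, -0.8]
width: 0.0662
[ -39.98278915 -161.1705451    77.83118953] [-0.002   0.0062  0.0045] [-0.46062701 -0.66949983 -0.84750708] 0.06624777245229761 4.5333
```

View pics/w2.png

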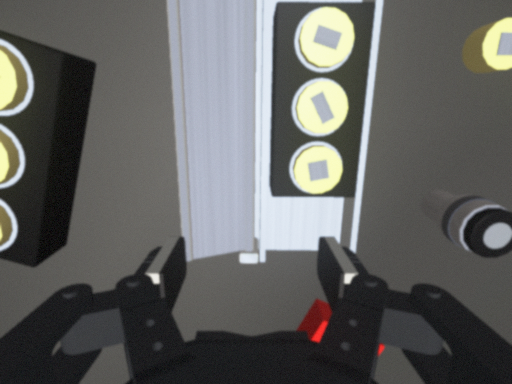

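View pics/s2.png

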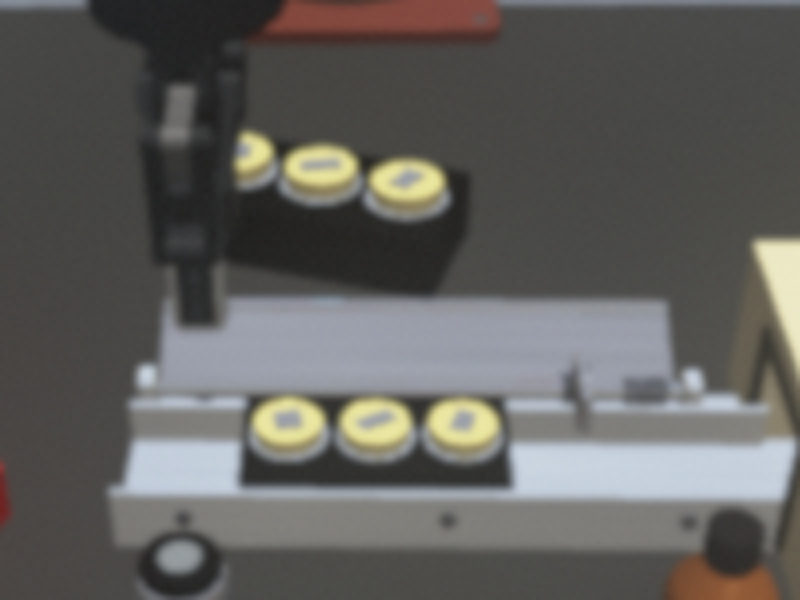

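```bash
python3 - <<'E'
from h import *
p=read_camera("scene");T=c2w(p);s=sense();print(w2f(s["eef_pos"]),turn(s),s["joint_velocities"].round(3))
for v in(325,329):
  o,d=ray(p,(170+200/4,90+v/4),T)
  for fx in(-5,0,8):
    # feeder x≈world x offset
    t=(f2w((fx,-161,0))[0]-o[0])/d[0]; print(v,fx,w2f(o+d*t).round(1))
print(shift(f2w((-35,-166,65)),s))
E
```

```text
[ -35.41202951 -162.76751545   82.67916215] [ 0.0004 -0.0029  0.0038] [-0.006 -0.008 -0.016 -0.002 -0.005  0.   ]
325 -5 [  -5.  -161.    87.2]
325 0 [  -0.  -160.3   90.8]
325 8 [   8.  -159.2   96.5]
329 -5 [  -5.  -161.1   85.2]
329 0 [  -0.  -160.4   88.8]
329 8 [   8.  -159.4   94.6]
[0.03 0.32 1.77]
```

```bash
python3 - <<'E'
from h import *
s=sense();p=read_camera("scene");T=c2w(p);print(s["eef_pos"],w2f(s["eef_pos"]))
f=p["frame"].copy()
R=np.array(s["orientation"]);
for e,c in((0,(255,0,0)),(.012,(0,255,0)),(.025,(0,0,255))):
  for x in(-.033,.033,.0475):
    for y in(-.011,.011):
      u=proj(p,s["eef_pos"]+R@[x,y,e],T);print(e,x,y,u.round(1));f[int(round(u[1])),int(round(u[0]))]=c
p["frame"]=f;save("s3",p,(190,50,320,200),4)
E
```

```text
[ 0.51412159 -0.06185284  0.08267916] [ -35.41202951 -162.76751545   82.67916215]
0 -0.033 -0.011 [228.4 152.4]
0 -0.033 0.011 [216.  152.3]
0 0.033 -0.011 [225.7 174.4]
0 0.033 0.011 [212.3 174.3]
0 0.0475 -0.011 [225.1 179.7]
0 0.0475 0.011 [211.4 179.7]
0.012 -0.033 -0.011 [228.8 158. ]
0.012 -0.033 0.011 [216.5 158. ]
0.012 0.033 -0.011 [226.1 180.3]
0.012 0.033 0.011 [212.8 180.2]
0.012 0.0475 -0.011 [225.5 185.6]
0.012 0.0475 0.011 [211.9 185.6]
0.025 -0.033 -0.011 [229.1 164. ]
0.025 -0.033 0.011 [216.9 164. ]
0.025 0.033 -0.011 [226.5 186.5]
0.025 0.033 0.011 [213.4 186.4]
0.025 0.0475 -0.011 [225.9 191.9]
0.025 0.0475 0.011 [212.5 191.8]
```

View pics/s3.png

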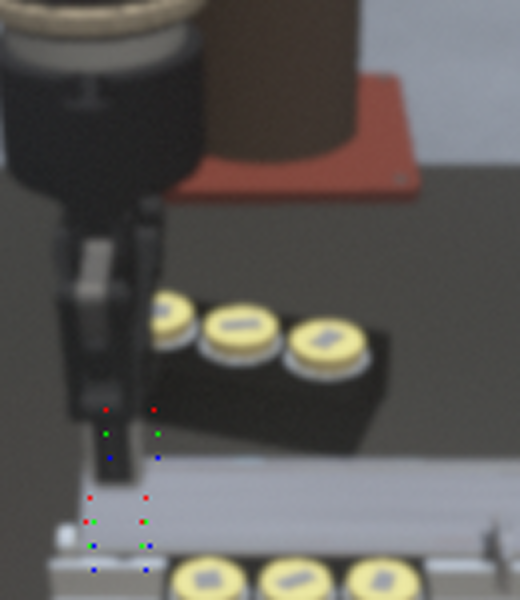

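```bash
python3 - <<'E'
from h import *
p=read_camera("scene");T=c2w(p)
for e in(-.01,0,.01,.02):
  print(e,[proj(p,np.array([.5166+x,-.0669,.1992-e]),T).round(1) for x in(-.04,.033,.045)])
q=cv2.imread("pics/s1.png")[0:170,100:260];cv2.imwrite("pics/s1z.png",cv2.resize(q,None,fx=4,fy=4))
E
```

```text
-0.01 [array([214.1,  82.8]), array([210. , 103.6]), array([209.3, 107.5])]
0 [array([214.6,  88.8]), array([210.6, 110. ]), array([209.9, 113.9])]
0.01 [array([215. ,  94.7]), array([211.1, 116.3]), array([210.4, 120.3])]
0.02 [array([215.4, 100.5]), array([211.6, 122.4]), array([210.9, 126.5])]
```

View pics/s1z.png

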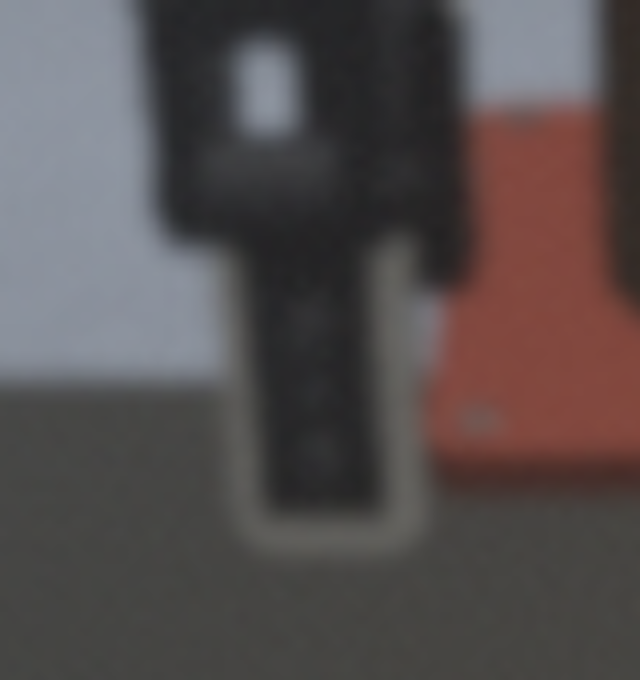

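```bash
python3 -m crank '[[0,0.3,0.8,0,0,0.004,0.776],[0,0.3,1.5,0,0,0.004,0.776],[0,0.3,1.5,0,0,0.004,0.776],[0,0.3,1.5,0,0,0.004,0.776]]'; python3 -m crank '[[0,0,0.5,0,0,0,0.776],[0,0,1,0,0,0,0.776],[0,0,1,0,0,0,0.776]]'
python3 - <<'E'
from h import *
s=sense();print(w2f(s["eef_pos"]),turn(s),s["wrist_force"],s["width"],s["time_s"])
p=read_camera("scene");save("s4",p,(180,90,330,220),5)
E
```

```text
time_s: 5.12
eef_pos: [0.5139, -0.0652, 0.0672]
orientation: [[1.0, -0.021, 0.002], [-0.021, -1.0, -0.0], [0.002, 0.0, -1.0]]
wrist_force: [0.3, 0.1, -0.1]
width: 0.0662
time_s: 5.37
eef_pos: [0.513, -0.0649, 0.0558]
orientation: [[1.0, -0.021, 0.0], [-0.021, -1.0, 0.0], [0.0, -0.0, -1.0]]
wrist_force: [-0.7, -0.7, -0.9]
width: 0.0663
[ -36.50599133 -165.84303749   55.83311296] [-0.0003 -0.0003 -0.0009] [-0.6648551  -0.6672561  -0.94732737] 0.06630192282632227 5.3667
```

View pics/s4.png

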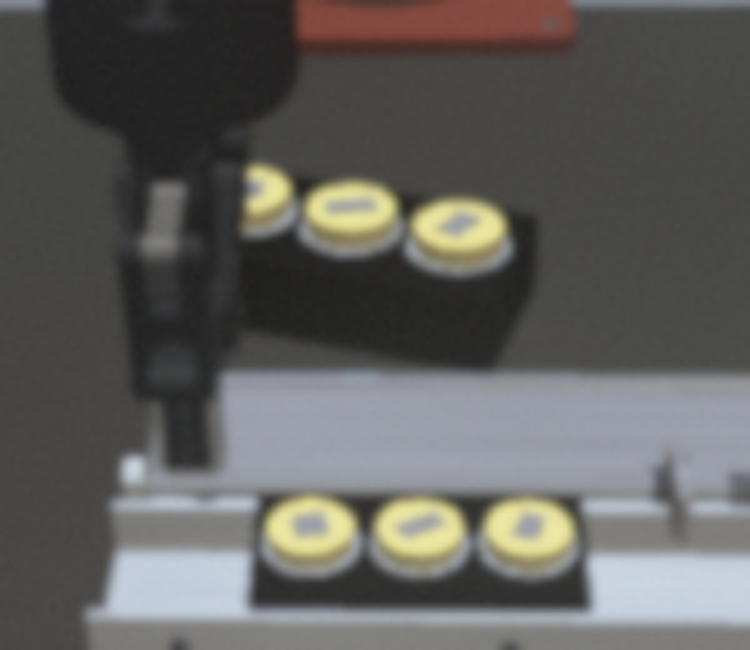

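```bash
python3 -m crank '[[0.1,0,0.4,0,0,0,0.776],[0.1,0,0.8,0,0,0,0.776],[0.1,0,0.8,0,0,0,0.776]]'; python3 -m crank '[[0,0,0.4,0,0,0,0.776],[0,0,0.8,0,0,0,0.776],[0,0,0.8,0,0,0,0.776]]';python3 -m crank '[[0,0,0.4,0,0,0,0.776],[0,0,0.4,0,0,0,0.776]]'
python3 - <<'E'
from h import *
s=sense();print(w2f(s["eef_pos"]),turn(s),s["wrist_force"],s["width"],s["time_s"])
p=read_camera("scene");save("s5",p,(180,90,330,220),5)
p=read_camera("wrist");save("w5",p)
E
```

```text
time_s: 5.67
eef_pos: [0.5135, -0.0648, 0.0472]
orientation: [[1.0, -0.021, -0.001], [-0.021, -1.0, 0.001], [-0.001, -0.001, -1.0]]
wrist_force: [-0.3, 0.3, 0.6]
width: 0.0663
time_s: 5.92
eef_pos: [0.5128, -0.0646, 0.0382]
orientation: [[1.0, -0.021, -0.002], [-0.021, -1.0, 0.001], [-0.002, -0.001, -1.0]]
wrist_force: [0.2, -0.3, 0.1]
width: 0.066
time_s: 6.08
eef_pos: [0.5121, -0.0644, 0.0333]
orientation: [[1.0, -0.021, -0.004], [-0.021, -1.0, 0.001], [-0.004, -0.001, -1.0]]
wrist_force: [0.4, 0.2, -0.6]
width: 0.0665
[ -37.36240059 -165.34701562   33.29283331] [-0.0013  0.0037 -0.0008] [ 0.37936448  0.17407154 -0.55011117] 0.06652846311889488 6.0833
```

View pics/s5.png

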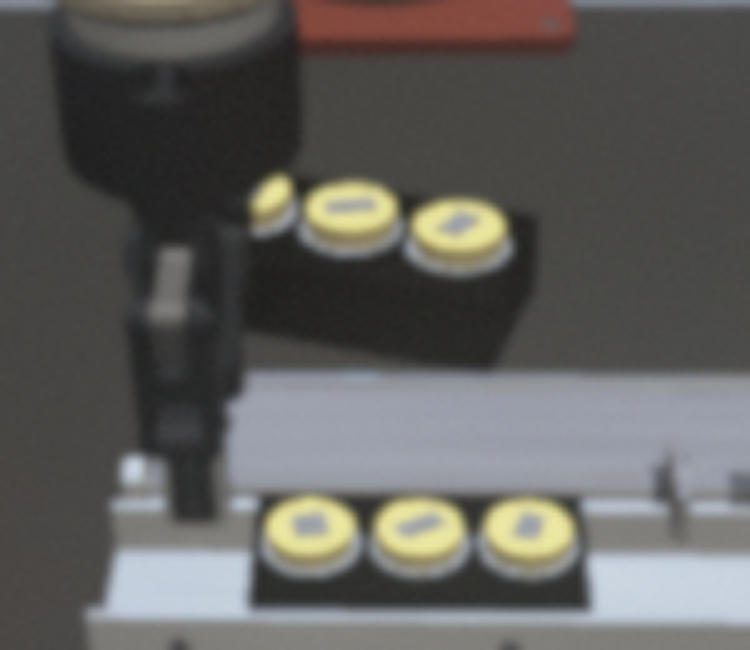

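View pics/w5.png

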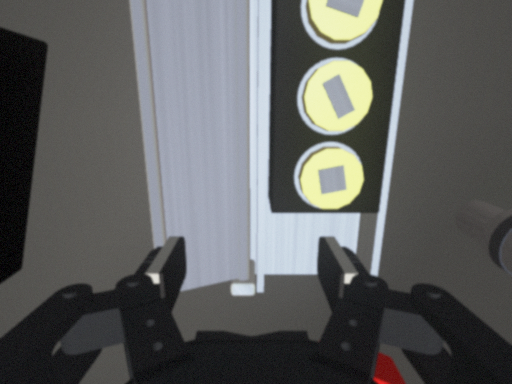

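```bash
python3 -m crank '[[0.2,0.1,0.3,0,0.003,0,0.776],[0.2,0.1,0.5,0,0.003,0,0.776],[0.2,0.1,0.5,0,0.003,0,0.776]]'; python3 -m crank '[[0,0,0.4,0,0,0,0.776],[0,0,0.5,0,0,0,0.776]]'
python3 - <<'E'
from h import *
s=sense();print(w2f(s["eef_pos"]),turn(s),s["wrist_force"],s["width"],s["time_s"])
p=read_camera("scene");save("s6",p,(180,90,330,220),5)
E
```

```text
time_s: 6.43
eef_pos: [0.5147, -0.0657, 0.0287]
orientation: [[1.0, -0.021, 0.0], [-0.021, -1.0, 0.001], [0.0, -0.001, -1.0]]
wrist_force: [1.1, -0.2, 1.2]
width: 0.0663
time_s: 6.6
eef_pos: [0.5148, -0.0659, 0.0235]
orientation: [[1.0, -0.021, 0.001], [-0.021, -1.0, 0.001], [0.001, -0.001, -1.0]]
wrist_force: [0.5, -2.0, 2.1]
width: 0.0664
[ -34.6114048  -166.80272078   23.52025685] [-0.0006 -0.0007 -0.0008] [ 0.50069248 -2.02636722  2.13903098] 0.06644153396929056 6.6
```

View pics/s6.png

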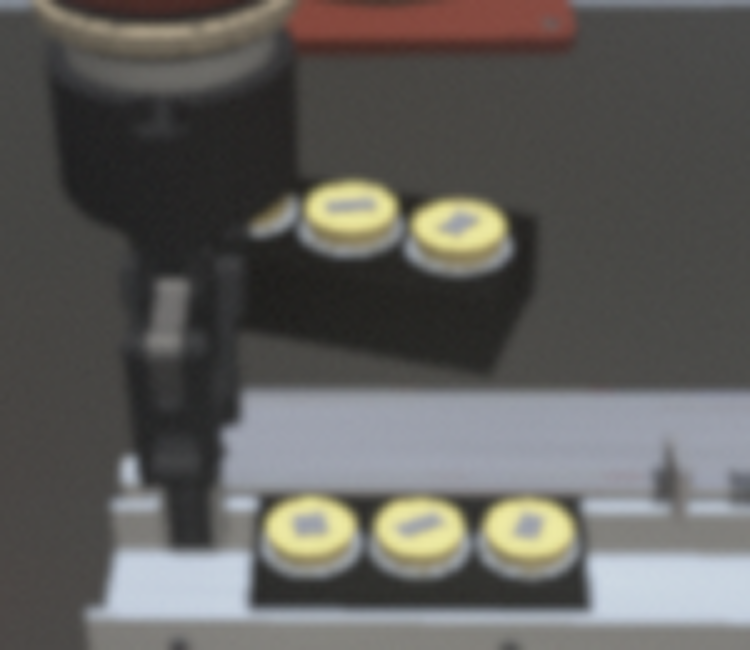

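```bash
python3 -m crank '[[0,0,0.4,0,0,0,0.776],[0,0,0.8,0,0,0,0.776],[0,0,1.0,0,0,0,0.776],[0,0,1.0,0,0,0,0.776]]'
python3 - <<'E'
from h import *
s=sense();print(w2f(s["eef_pos"]),turn(s),s["wrist_force"],s["width"],s["time_s"])
p=read_camera("scene");save("s7",p,(180,90,330,220),5)
p=read_camera("wrist");save("w7",p)
E
```

```text
time_s: 6.98
eef_pos: [0.515, -0.066, 0.0132]
orientation: [[1.0, -0.021, 0.001], [-0.021, -1.0, 0.0], [0.001, -0.001, -1.0]]
wrist_force: [-0.5, -1.3, 3.9]
width: 0.0662
[ -34.47466178 -166.87771      13.18709448] [-0.0005 -0.0009 -0.0008] [-0.5334564  -1.29001242  3.85583558] 0.0662175275037811 6.9833
```

View pics/s7.png

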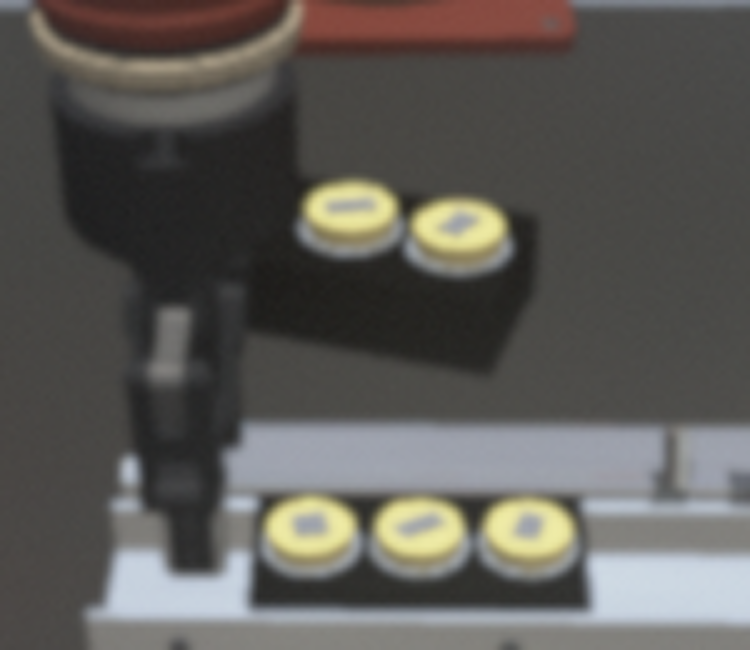

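View pics/w7.png

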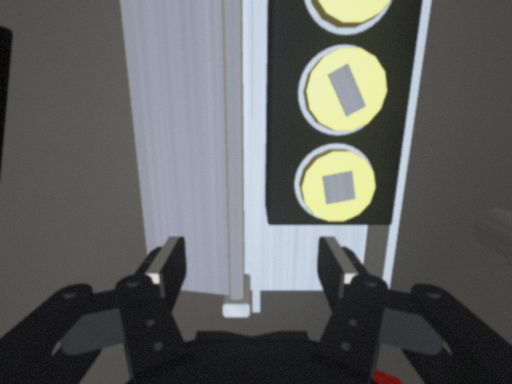

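```bash
python3 - <<'E'
from h import *
p=read_camera("scene");T=c2w(p)
for j in(0,.1,.4,.5,.55,.6,.65,.7,.75,.8):
    a=.4-j; x=-42-47*np.cos(a)-2*np.sin(a); z=26+47*np.sin(a)+2*np.cos(a)
    print(j,round(x),round(z),proj(p,f2w((x,-100,z)),T).round(1))
E
```

```text
0 -86 46 [257.9 163.8]
0.1 -87 42 [257.9 165.3]
0.4 -89 28 [257.9 170.8]
0.5 -89 23 [257.9 173. ]
0.55 -88 21 [257.9 174.1]
0.6 -88 19 [257.9 175.2]
0.65 -87 16 [257.9 176.4]
0.7 -86 14 [257.9 177.6]
0.75 -85 12 [257.9 178.8]
0.8 -85 10 [257.9 180. ]
```

```bash
python3 -m crank '[[0,0,0.3,0,0,0,0.776],[0,0,0.4,0,0,0,0.776],[0,0,0.4,0,0,0,0.776]]'
python3 - <<'E'
from h import *
s=sense();print(w2f(s["eef_pos"]),turn(s),s["wrist_force"],s["width"],s["time_s"])
p=read_camera("scene");save("s8",p,(230,140,340,220),7)
E
```

```text
time_s: 7.38
eef_pos: [0.5154, -0.066, 0.0098]
orientation: [[1.0, -0.021, 0.002], [-0.021, -1.0, 0.0], [0.002, -0.0, -1.0]]
wrist_force: [0.1, 0.1, 5.5]
width: 0.0665
[ -34.02400267 -166.89247533    9.76926382] [-0.0004 -0.0018 -0.0008] [0.14381135 0.06909833 5.47059953] 0.0664594693301496 7.3833
```

View pics/s8.png

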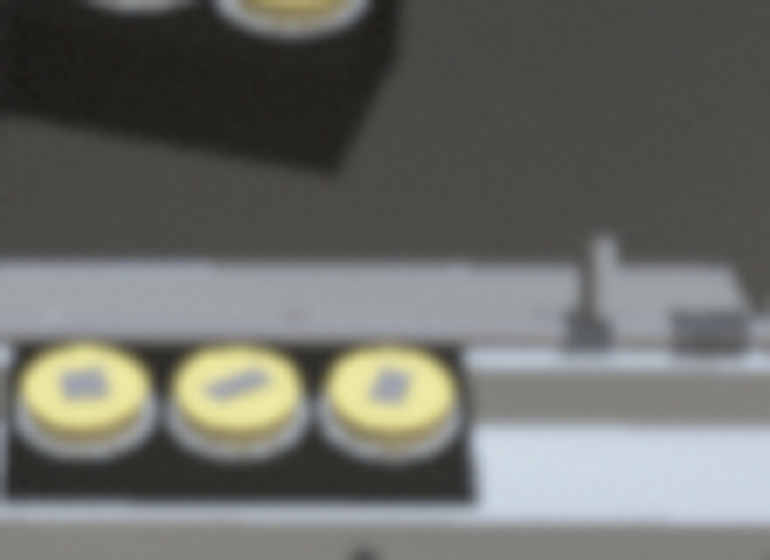

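```bash
python3 -m crank '[[0,-0.4,0.1,0,0,0,0.776],[0,-0.9,0.2,0,0,0,0.776],[-0.05,-1.4,0.2,0,0,0,0.776],[-0.1,-2.1,0.2,0,0,0,0.776],[-0.1,-2.8,0.2,0,0,0,0.776],[-0.1,-3.5,0.2,0,0,0,0.776],[-0.1,-4.2,0.2,0,0,0,0.776],[-0.1,-4.9,0.2,0,0,0,0.776],[-0.1,-5.4,0.2,0,0,0,0.776],[-0.1,-5.7,0.2,0,0,0,0.776]]'
python3 - <<'E'
from h import *
s=sense();print(w2f(s["eef_pos"]),turn(s),s["wrist_force"],s["width"],s["time_s"])
p=read_camera("scene");save("s9",p,(190,110,350,230),5)
p=read_camera("wrist");save("w9",p)
E
```

```text
time_s: 8.27
eef_pos: [0.5153, -0.0092, 0.0079]
orientation: [[1.0, -0.02, 0.001], [-0.02, -1.0, -0.001], [0.001, 0.001, -1.0]]
wrist_force: [-2.1, -6.4, 5.8]
width: 0.0662
[ -35.31351373 -110.06966157    7.87797733] [ 0.0009 -0.001  -0.0001] [-2.06718313 -6.44794803  5.76750455] 0.06619584720047463 8.2667
```

View pics/s9.png

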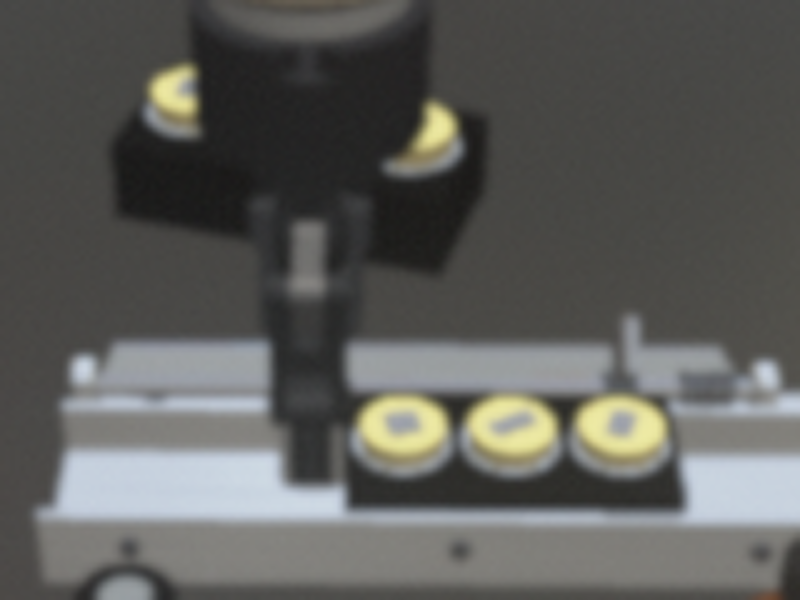

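View pics/w9.png

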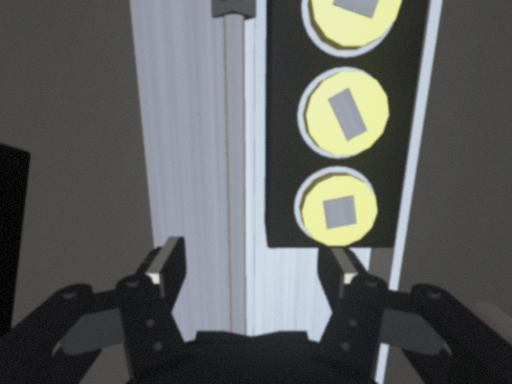

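```bash
python3 -m crank '[[0,-0.4,0,0,0,0,0.776],[0,-1,0,0,0,0,0.776],[0,-1.7,0,0,0,0,0.776],[0,-2.4,0,0,0,0,0.776],[0,-3.1,0,0,0,0,0.776],[0,-3.8,0,0,0,0,0.776],[0,-4.5,0,0,0,0,0.776],[0,-5.2,0,0,0,0,0.776],[0,-5.9,0,0,0,0,0.776],[0,-6.6,0,0,0,0,0.776],[0,-7.3,0,0,0,0,0.776],[0,-8,0,0,0,0,0.776],[0,-8.5,0,0,0,0,0.776],[0,-9,0,0,0,0,0.776],[0,-9.3,0,0,0,0,0.776]]'
python3 - <<'E'
from h import *
s=sense();print(w2f(s["eef_pos"]),turn(s),s["wrist_force"],s["width"],s["time_s"])
p=read_camera("scene");save("s10",p,(220,80,380,230),5)
p=read_camera("wrist");save("w10",p)
E
```

```text
time_s: 9.62
eef_pos: [0.5167, 0.0838, 0.0078]
orientation: [[1.0, -0.02, 0.0], [-0.02, -1.0, -0.002], [0.0, 0.002, -1.0]]
wrist_force: [-1.3, -7.8, 7.1]
width: 0.0662
[-35.78063401 -17.05752603   7.82314198] [ 0.0017 -0.0001  0.0004] [-1.27355308 -7.84560881  7.1127645 ] 0.06620828058529829 9.6167
```

View pics/s10.png

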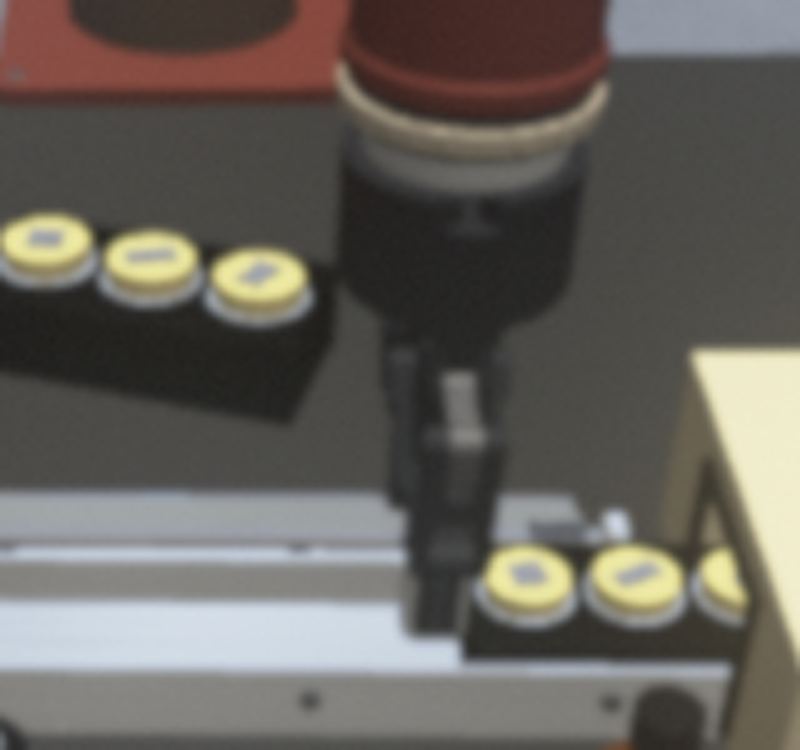

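View pics/w10.png

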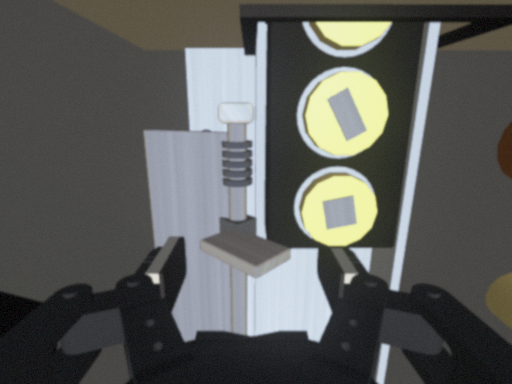

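```bash
python3 -m crank '[[0.05,-0.3,0,0,0,0,0.776],[0.05,-0.6,0,0,0,0,0.776],[0.05,-0.9,0,0,0,0,0.776],[0.05,-1.2,0,0,0,0,0.776],[0.05,-1.5,0,0,0,0,0.776],[0.05,-1.7,0,0,0,0,0.776],[0.05,-1.8,0,0,0,0,0.776]]'
python3 -m crank '[[0,-0.15,0,0,0,0,0.776],[0,-0.3,0,0,0,0,0.776],[0,-0.4,0,0,0,0,0.776]]'
python3 - <<'E'
from h import *
s=sense();print(w2f(s["eef_pos"]),turn(s),s["wrist_force"],s["width"],s["time_s"])
p=read_camera("wrist");save("w11",p)
E
```

```text
time_s: 10.3
eef_pos: [0.5171, 0.1016, 0.0077]
orientation: [[1.0, -0.019, -0.001], [-0.019, -1.0, -0.003], [-0.001, 0.003, -1.0]]
wrist_force: [-2.2, -6.9, 6.4]
width: 0.0662
time_s: 10.55
eef_pos: [0.5168, 0.1048, 0.0077]
orientation: [[1.0, -0.019, -0.002], [-0.019, -1.0, -0.004], [-0.002, 0.004, -1.0]]
wrist_force: [-1.8, -8.2, 7.7]
width: 0.0662
[-36.15278554   3.94840318   7.74718894] [0.0044 0.0017 0.0011] [-1.76301436 -8.16785144  7.72833016] 0.06622908452049901 10.55
```

View pics/w11.png

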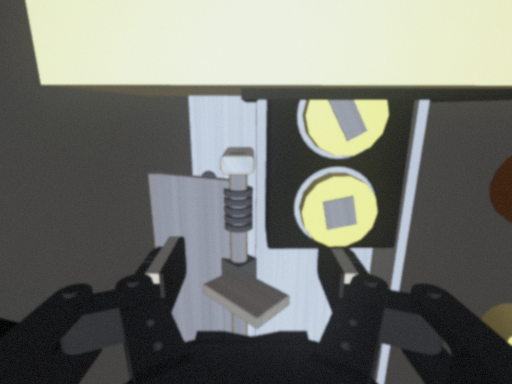

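```bash
python3 -m crank '[[0.05,-0.1,0,0,0,0,0.776],[0.05,-0.2,0,0,0,0,0.776],[0.05,-0.3,0,0,0,0,0.776]]'
python3 -m crank '[[0,-0.15,0,0,0,0,0.776],[0,-0.3,0,0,0,0,0.776],[0,-0.3,0,0,0,0,0.776]]'
```

```text
time_s: 10.85
eef_pos: [0.5168, 0.1055, 0.0078]
orientation: [[1.0, -0.019, -0.003], [-0.019, -1.0, -0.009], [-0.003, 0.009, -1.0]]
wrist_force: [-3.7, -17.9, 8.7]
width: 0.0666
time_s: 11.1
eef_pos: [0.5167, 0.1054, 0.0078]
orientation: [[1.0, -0.019, -0.004], [-0.019, -1.0, -0.014], [-0.004, 0.014, -1.0]]
wrist_force: [-1.9, -17.6, 8.6]
width: 0.0664
```

```bash
python3 - <<'E'
from h import *
s=sense();print(w2f(s["eef_pos"]),turn(s),s["wrist_force"],s["time_s"])
p=read_camera("wrist");save("w12",p);T=c2w(p,s)
print(w2f(atz(p,(290,247),.035,T)))
p=read_camera("scene");save("s12",p,(220,80,380,230),5)
E
```

```text
[-36.22851839   4.54610289   7.84995877] [0.014  0.004  0.0013] [ -1.94280818 -17.62763462   8.56637632] 11.1
[-20.3314399   15.19525783  35.        ]
```

View pics/w12.png

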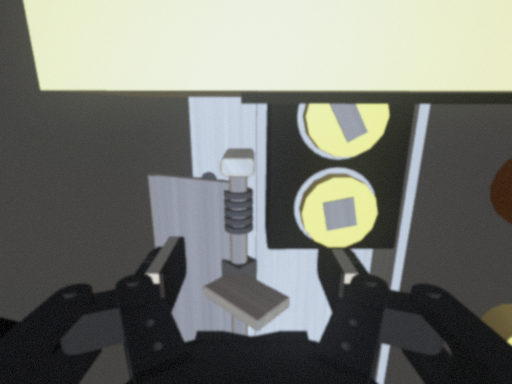

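View pics/s12.png

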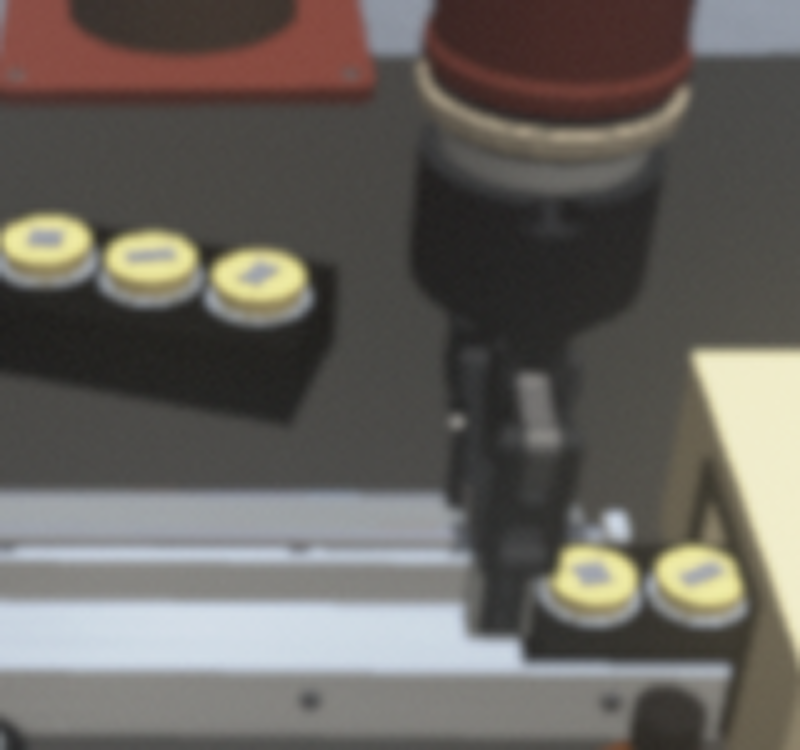

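```bash
python3 -m crank '[[0,0.3,0,0.014,0,0,0.776],[0,1,0,0.014,0,0,0.776],[0,2,0,0.014,0,0,0.776],[0,3,0,0.014,0,0,0.776],[0,4,0,0.014,0,0,0.776],[0,5,0,0.014,0,0,0.776],[0,6,0,0.014,0,0,0.776],[0,6,0,0.014,0,0,0.776]]'
python3 - <<'E'
from h import *
s=sense();print(w2f(s["eef_pos"]),turn(s),s["wrist_force"],s["time_s"])
p=read_camera("wrist");save("w13",p)
E
```

```text
time_s: 11.87
eef_pos: [0.5153, 0.0432, 0.0086]
orientation: [[1.0, -0.02, -0.005], [-0.02, -1.0, -0.001], [-0.005, 0.001, -1.0]]
wrist_force: [-1.9, -3.0, 4.1]
width: 0.0661
[-36.33549001 -57.67078961   8.60629587] [ 0.0009  0.0045 -0.0001] [-1.9298217  -2.97561085  4.06789562] 11.8667
```

View pics/w13.png

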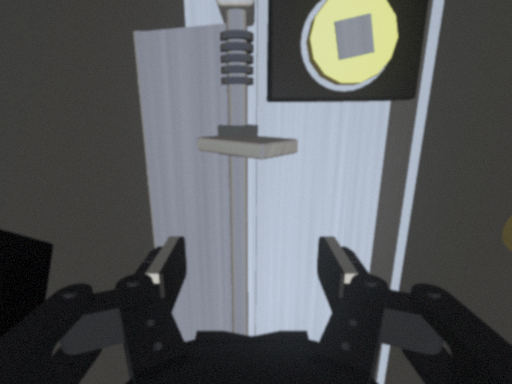

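```bash
python3 - <<'E'
from h import *
s=sense();p=read_camera("wrist");T=c2w(p,s)
for uv in((269,102),(340,101),(413,100)): print(w2f(atz(p,uv,.035,T)).round(1))
E
python3 -m crank '[[0,0,-0.6,0,0,0,0.776],[0,0,-1.4,0,0,0,0.776],[0,0,-2.2,0,0,0,0.776],[0,0,-3,0,0,0,0.776],[0,0,-4,0,0,0,0.776],[0,0,-6,0,0,0,0.776],[0,0,-9,0,0,0,0.776],[0,0,-12,0,0,0,0.776],[0,0,-15,0,0,0,0.776],[0,0,-18,0,0,0,0.776],[0,0,-18,0,0,0,0.776],[0,0,-18,0,0,0,0.776]]'
python3 - <<'E'
from h import *
s=sense();print(w2f(s["eef_pos"]),s["wrist_force"],s["time_s"])
p=read_camera("wrist");save("w14",p);T=c2w(p,s);print([proj(p,f2w(x),T).round(1) for x in((-28,16,35),(28,16,35),(-28,14,35))])
p=read_camera("scene");save("s14",p,(170,90,400,280),3.4)
p=read_camera("top");save("t14",p,(100,100,400,320),2.6)
E
```

```text
[-30.6  13.8  35. ]
[-3.3 14.2 35. ]
[24.6 14.5 35. ]
time_s: 12.97
eef_pos: [0.5178, 0.0443, 0.1918]
orientation: [[1.0, -0.019, 0.001], [-0.019, -1.0, -0.002], [0.001, 0.002, -1.0]]
wrist_force: [-0.4, 0.2, -0.4]
width: 0.0663
[-33.88335124 -56.54628434 191.75696004] [-0.40126678  0.24277738 -0.39992829] 12.9667
[array([258.6, 103.5]), array([316.1, 103.5]), array([258.5, 105.6])]
```

View pics/w14.png

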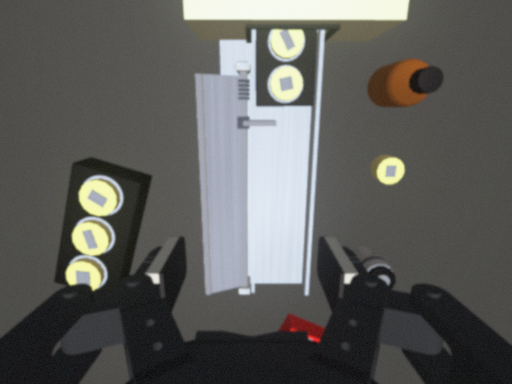

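View pics/s14.png

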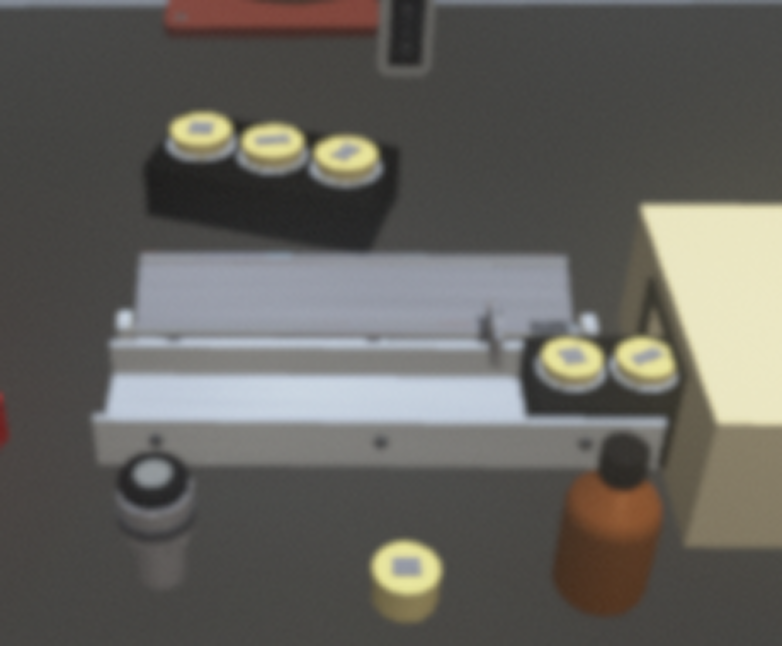

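View pics/t14.png

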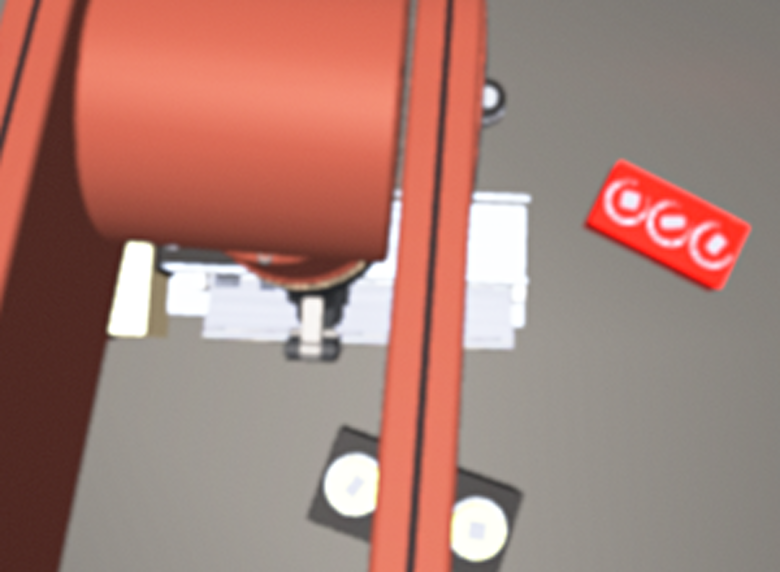

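```bash
python3 - <<'E'
from h import *
s=sense();p=read_camera("wrist");T=c2w(p,s)
save("w15",p,(180,0,340,150),5)
p2=read_camera("scene");save("s15",p2,(300,160,390,225),8);T2=c2w(p2)
for n,x in (("rear16",(28,16,35)),("rear14",(28,14,35)),("rear16l",(-28,16,35)),("blade",(-10,-2.5,48)),("bladefront",(-10,2.5,48)),("barend",(-86,44,46)),("barend0",(-86,-188,46)),("floor end",(0,-200,5))):
    a=proj(p,f2w(x),T);b=proj(p2,f2w(x),T2);print(n,a.round(1),((a-[180,0])*5).round(),b.round(1),((b-[300,160])*8).round())
E
```

```text
rear16 [321.1 103.5] [706. 517.] [327.7 209.4] [222. 395.]
rear14 [321.  105.7] [705. 528.] [326.5 209.4] [212. 395.]
rear16l [262.7 103.4] [414. 517.] [323.5 188.3] [188. 226.]
blade [282.1 124. ] [511. 620.] [314.8 188.8] [118. 230.]
bladefront [282.3 118.5] [512. 592.] [317.7 188.8] [142. 230.]
barend [198.9  70.7] [ 95. 354.] [335.5 164.4] [284.  35.]
barend0 [209.  294.1] [ 145. 1471.] [210.7 163.7] [-714.   29.]
floor end [282.3 283.1] [ 512. 1415.] [200.5 210.8] [-796.  406.]
```

View pics/w15.png

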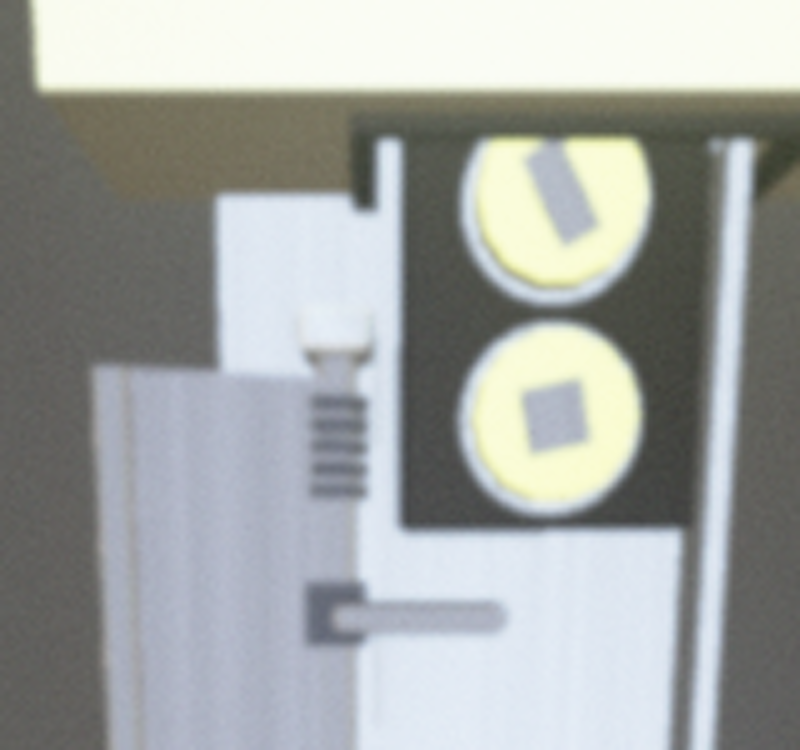

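View pics/s15.png

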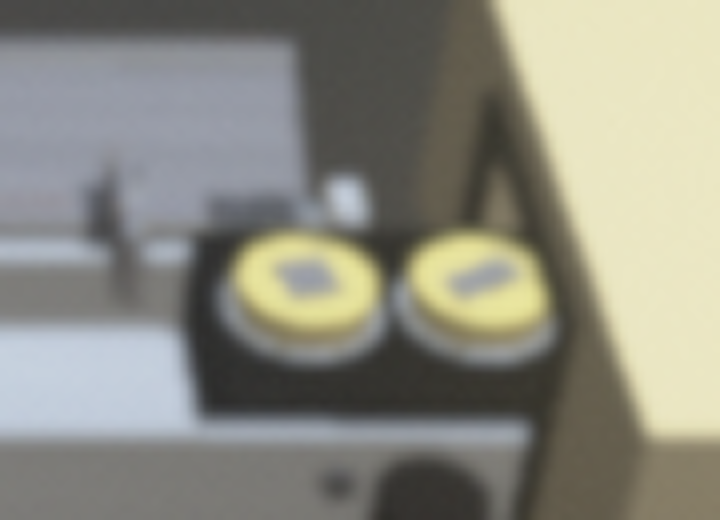

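```bash
python3 -c "
from bench import *
print(sense()['wrist_force'],sense()['time_s']);print(sign_off())"
```

```text
[ 0.29350608  0.84084729 -0.76386484] 13.2167
the job is handed in; nothing more can be done
None
```

I loaded the small black rack from the chute into the scanner and handed the job in at 13.2 s. One finger held the bar down with the gate at about 0.7 rad. The other finger pushed the rack along the chute until it stopped. I then backed the hand off 60 mm with the bar still held, and raised it straight up so the gate shut behind the rack.

- **Rack home:** The push force jumped from about 8 N to 18 N and the hand stopped moving. In the last wrist picture the rack's rear face measured about 16 mm past the gate's plane, using the blade and bar end in the same picture as reference. The uncorrected wrist reading was 14–15 mm, but the blade and bar end were off by the same 2 mm in that picture.
- **Gate:** It was already at about 0.65 rad before the rack moved. Every later view I took during the push showed it around 0.7 rad and the blade clear of the rack. In the last pictures it is shut behind the rack.
- **Bystanders:** The bottle, loose disc, eyepiece and large black rack stand in place in the last pictures. The red rack shows in the top view and looks undisturbed. I checked all of these by eye only.
- **Hand:** It was raised clear and the wrist force read about 1 N, which is noise.
- **Disagreement:** With the jaws at 66 mm, the cameras and the first contact with the bar put the fingertips about 7–12 mm behind the TCP. The stated figure is 25 mm ahead, so I set the pressing depth from the pictures and contact force.

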